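# Tare the workshop scale through its recessed key

## Task

The copper lamp cup is on the bench scale and must be tared out. With closed fingertips push the sliding cover all the way aside off the round well, reach into the well and press the sunken tare key fully down for two seconds, then let it up and push the cover all the way back over the round well. Nothing is to be picked up: leave the cup where it stands on the pan, do not press the key in the square well, and do not disturb the other things on the bench.

Things in the scene. Friction and masses are not known exactly. Their poses are not given: they have to be found in the camera images.
- scale: Grey bench scale, fixed, 260 mm (its x) by 280 mm (its y). Origin: centre of its underside, z up. On its -x side, towards the robot, is the console deck, 60 mm above the bench, with a round and a square well 96 mm apart along y. Behind it, x -15 to +125 mm, is a steel pan, top at 68 mm. Steel guide rails, top at 77 mm, flank the cover's track 40 mm either side of the wells' centre line.
- tare_well (a point): Centre of the mouth of the ROUND well, level with the deck (60 mm above the bench); same axes as the scale. The well is 50 mm across with straight walls, 30 mm deep. In it stands a round plain key, 34 mm across, its top 22 mm below the deck at rest.
- square_well (a point): Centre of the mouth of the SQUARE well (46 x 46 mm, power key 30 mm square, top also 22 mm below the deck). Not to be pressed.
- tare_key (a joint): Travel of the round tare key in m: 0 at rest, 0.006 fully down. It springs back; about 1 N starts it, about 4.5 N holds it fully down.
- power_key (a joint): Travel of the square power key in m, 0 at rest; leave it at 0. As light as the tare key.
- cover (a joint): Position of the sliding dust cover in m: 0 = closed, centred on the round well; it grows along the scale's -y to 0.096 = fully aside (over the square well). Starts between 0 and 0.018. Sliding friction about 2 N; it stays where it is left.
- cover_top (a point): Centre of the top of the sliding cover: plain dark steel plate 72 mm (scale x) by 92 mm (scale y, sliding direction), 16 mm thick, underside 1 mm above the deck. It lies between the rails, has no handle and is pushed by its two end edges, 46 mm from this point along the scale's y; the track is open at both ends. Axes as the scale.
- cup: Copper lamp cup, open, 68 mm across the rim, 46 mm high, loose on the pan. Origin: centre of its underside. To be left standing there.
- finial: Brass onion-dome finial, 48 mm across, 90 mm high, standing loose beside the scale on its -y side. Origin: centre of its underside. Bystander.
- stake: Small cast-iron anvil stake, foot 60 x 60 mm, 72 mm high, horn to its +x, standing loose beside the scale on its +y side. Origin: centre of its underside. Bystander.
- dapping_block: Blackened steel dapping block 80 x 80 x 50 mm with round hollows, loose on the bench to the right. Origin: centre of its underside. Bystander.
- mallet: Wooden mallet, about 240 mm long, lying loose on the bench to the left. Bystander.
Mind the look-alikes: they are no part of the job. Leave any blue look-alike of the cup alone.

How it is judged:
By the outcome, as a careful person would: the job done as asked, in the order asked, and still so for the second after the job is handed in, with the robot touching nothing.
It also fails if it takes over 51 s, if anything falls off the work surface, if the arm or the gripper's body presses on something with over 40 N, if the wrist force passes 120 N, or if a joint passes its speed limit or range.

## Robot

A 7-joint arm with a two-finger parallel gripper is mounted at the origin on the work surface. World frame = base frame: x ahead of the robot, y to its left, z up, the work surface at z = 0. Lengths are in m, angles in rad, forces in N, time in s.
With the tool pointing down it reaches from about 0.35 to 0.9 m from the base axis. Payload 8.1 kg.
Tool frame: the origin (TCP) lies midway between the tips of the shut fingers; the grasp point (between the pads) lies 19 mm behind it (arm.hold_point_z is the distance from the TCP to the grasp point, in m); z points along the fingers, y is the direction in which the jaws open and shut (so a half turn about z gives the same grasp; the last joint's range is limited). The gripper opens to 92 mm and grips with 3 to 60 N. Pads are 19 mm wide; open, the fingers measure 130 mm over their backs; the gripper's body (75 mm by 190 mm) begins 47 mm behind the grasp point.
Start: joints at [1.139, 0.434, 0.025, 1.573, -0.012, 1.134, -0.075], TCP at [0.202, -0.592, 0.227] pointing down, gripper open.
Joint ranges: [-2.62, 2.62], [-0.44, 2.09], [-1.27, 1.32], [0.08, 2.57], [-1.32, 4.46], [0.12, 2], [-2.74, 2.74]. Speed limits (rad/s): [2.22, 2.22, 3.01, 3.01, 3.14, 3.14, 3.14].

## Interface

Orientations are given as a rotation vector (axis times angle).
In Python, from cell import arm gives the robot as it stands.
- The arm moves only by the shell command python3 -m pendant 'ROWS' [FORCE]. ROWS is JSON, a list of rows, each a list of 3 entries, a list of its own where there are three numbers: the shift along the tool's x, y, z in m, then the turn, a rotation vector about the tool's x, y, z in degrees, then the finger opening in m, from 0 to 0.0918. A call has 1 to 10 rows; each row shifts and turns the commanded pose from where the row before left it, along the tool's axes as they then stand; what a row does not reach is not made up. A row lasts 1/8 s, in which the tool goes at most 62.5 mm and 10.7 degrees, less where a joint would pass 70% of its speed; a pose out of reach is approached as far as the arm can. A call with a gripper value outside its range is refused whole. The fingers move at their own pace and stop on an object; FORCE is the grip in N (left out, the last holds). Time passes only in rows, so rows that do not move let the fingers close. It gives the time, the measured TCP pose, the force and the opening at its end, in the units of the state.
- arm.observe(): the state, without advancing time (a new reading comes with each control period).
- arm.get_image(name): name is "side" or "top"; returns (picture, depth): 384x512x3 uint8, red, green, blue; 384x512 float32, m along the optical axis (not along the pixel's ray), 0 where there is no reading.
- arm.camera_params(name): a dict with "fovy" (degrees; the focal length in pixels is half the picture's height over the tangent of half this angle, whatever the lens; pixels are square), "cx", "cy" (the principal point, pixels), "k1" (the pictures are not rectified: a ray, as slopes to the right and down, at radius r is drawn at 1 + k1 r^2 times it, then the intrinsics apply), "rvec" (rotation vector, rad) and "tvec" (3), from world to camera coordinates, as OpenCV has them. Camera axes: x right, y down, z forward; pixel columns grow to the right and rows downward; lengths in m; the calibration is good to about 2 mm. A picture is of the moment at which its call begins. camera_params takes no time and is no camera call.
- arm.sign_off(): hands the job in, once; it reports no verdict.
Trained networks look in the newest picture that a camera, given by its name, has taken for a name from the list of things; names that differ only in an ending like _2 or _b are one class to them, and where a whole thing is asked for, a point or a joint stands for the part that bears it (a point fixed in the world has none). Each returns a list of dicts, best first, with "conf" (0 to 1); they miss things now and then, are a little off and sometimes report something else, mostly with a low value. They report only what shows in the picture. A call takes as long as a camera call. They do not tell look-alikes from the thing itself.
- arm.look_for(camera, label): "rect" ([centre column, centre row, width, height] in pixels, round what is visible of it).
- arm.masks_of(camera, label): "pixels" (384x512 bool, what is visible of it) and "rect" ([centre column, centre row, width, height] in pixels, round what is visible of it).
The state is a dict: "clock": time; "joints": joint angles; "dq": joint speeds; "joint_efforts": joint torques, N m; "position": TCP position; "ee_rot": TCP orientation; "force": force on the tool from outside, world axes, zero at the start; "ft_torque": the same for the moment, N m; "width": opening from 0.0 (shut) to 1.0 (fully open).
Only numpy, scipy, OpenCV 4.12 (cv2) and the standard library are available. Lean on these libraries where they do the work, as an engineer would, in place of code of your own. Each camera call takes 0.05 s, during which the arm holds its last target.

## Working session

There is one attempt and no reset: what is moved stays moved. The work goes in short steps, Python scripts to look and compute and a shell command to move; the robot and the scene stay as the last step left them, time stands still between calls to the robot, and variables do not carry over. Pictures are saved under pics/ and viewed, and the job is handed in when it is done.

```bash
mkdir -p pics
cat > h.py <<'E'
import numpy as np,cv2
from cell import arm
def cam(n):
    p=arm.camera_params(n); f=192/np.tan(np.radians(p['fovy'])/2)
    R=cv2.Rodrigues(np.array(p['rvec'],float))[0]; return p,f,R,np.array(p['tvec'],float).ravel()
def world(n,u,v,d):
    p,f,R,t=cam(n); K=np.array([[f,0,p['cx']],[0,f,p['cy']],[0,0,1]])
    a=np.stack([np.ravel(u),np.ravel(v)],1).astype(float)
    q=(a-[p['cx'],p['cy']])/f; s=q.copy()
    for _ in range(30): s=q/(1+p['k1']*(s**2).sum(1,keepdims=True))
    d=np.ravel(d)[:,None]
    return (np.hstack([s*d,d])-t)@R
def onplane(n,u,v,z):
    a=world(n,u,v,np.ones(np.size(u))); p,f,R,t=cam(n); c=-R.T@t
    return c+(a-c)*((z-c[2])/(a-c)[:,2])[:,None]
def pix(n,P):
    p,f,R,t=cam(n); c=np.atleast_2d(P)@R.T+t; s=c[:,:2]/c[:,2:]
    return s*(1+p['k1']*(s**2).sum(1,keepdims=True))*f+[p['cx'],p['cy']]
E
python3 - <<'E'
from h import *
s=arm.observe();print({k:np.round(v,3) for k,v in s.items()})
for n in('side','top'):
    im,d=arm.get_image(n);cv2.imwrite(f'pics/{n}0.png',im[:,:,::-1]);np.save(n+'0.npy',d)
    print(n,arm.camera_params(n))
    for l in('scale','cover','cup','finial','stake'):
        for m in arm.masks_of(n,l):
            print(l,round(m['conf'],2),np.round(m['rect'],1))
            np.save(f'm_{n}_{l}_{int(m["conf"]*100)}.npy',m['pixels'])
E
```

```text
{'clock': np.float64(0.0), 'joints': array([ 1.139,  0.435,  0.025,  1.574, -0.012,  1.134, -0.075]), 'dq': array([0.   , 0.001, 0.002, 0.002, 0.002, 0.002, 0.001]), 'joint_efforts': array([-0.0000e+00, -6.6785e+01,  9.8500e-01, -3.1446e+01, -6.0000e-02,
        4.3000e-02,  0.0000e+00]), 'position': array([ 0.202, -0.591,  0.226]), 'ee_rot': array([-3.098e+00, -5.140e-01,  1.000e-03]), 'force': array([ 0.347, -0.015, -0.228]), 'ft_torque': array([ 0.037, -0.01 ,  0.051]), 'width': np.float64(1.0)}
side {'fovy': 43.08139232851694, 'cx': 253.55661706775294, 'cy': 193.37329632439247, 'k1': -0.21441808171851406, 'rvec': array([ 2.39396753, -0.44541142,  0.19005448]), 'tvec': array([-0.50270049,  0.21518291,  1.41262766])}
scale 0.56 [270.8 211.3  89.6  86.5]
cover 0.87 [243.9 191.6  25.5  30. ]
cup 0.91 [291.9 196.2  21.5  23.3]
cup 0.76 [232.1 160.2  16.8  17.5]
finial 0.55 [294.  259.   16.   22.2]
stake 0.71 [281.2 157.6  29.   27. ]
top {'fovy': 48.159961662544774, 'cx': 253.39295180348964, 'cy': 187.37425517871665, 'k1': -0.012351924835595022, 'rvec': array([ 2.13891493, -2.11198462,  0.18982614]), 'tvec': array([0.01396097, 0.55367929, 1.30644423])}
scale 0.73 [262.5 179.1 105.2  98.1]
cover 0.61 [241.5 195.4  31.6  27.7]
cover 0.2 [262.6 180.8 105.1 102.1]
cup 0.81 [272.6 154.4  23.8  17.9]
cup 0.68 [187.1 186.6  21.1  22.6]
finial 0.77 [325.9 181.   16.1  14.6]
stake 0.72 [205.2 141.   21.1  28.4]
```

Run:
```python
import cv2
for n,(x,y) in (('side',(190,120)),('top',(160,100))):
    im=cv2.imread(f'pics/{n}0.png')
    cv2.imwrite(f'pics/{n}0c.png',cv2.resize(im[y:y+150,x:x+190],None,fx=4,fy=4,interpolation=cv2.INTER_CUBIC))
```

```text
(no output)
```

View pics/top0.png

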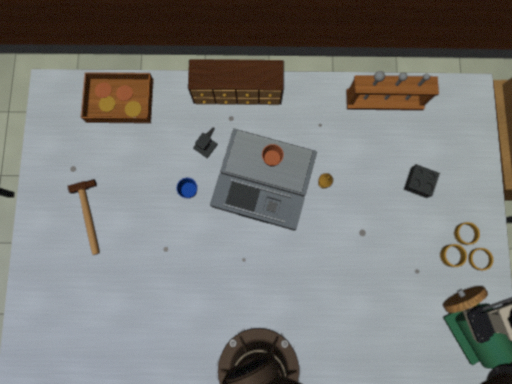

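```bash
sleep 1
```

```text
(no output)
```

View pics/side0c.png

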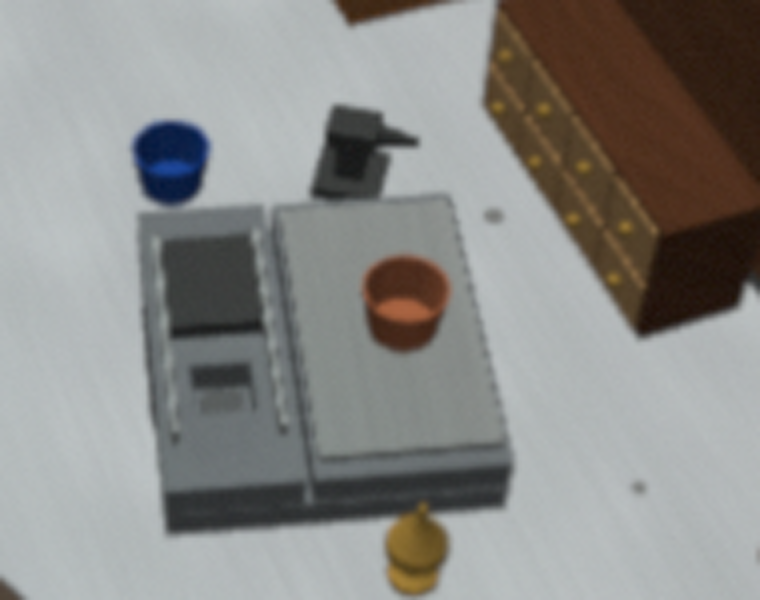

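View pics/top0c.png

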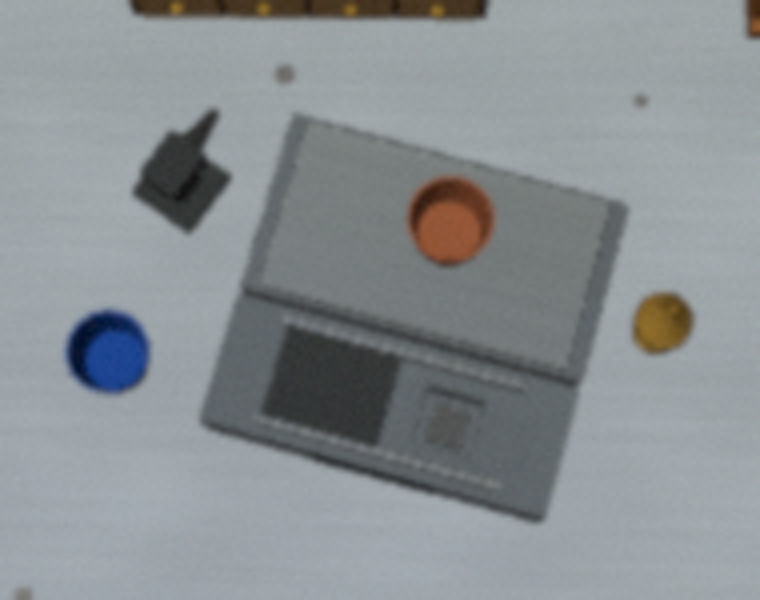

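Run:
```python
from h import *
d=np.load('top0.npy')
def cr(n,pts,z):
    x,y=(160,100) if n=='top' else (190,120)
    p=np.array(pts)/4.+[x-.375,y-.375]; return onplane(n,p[:,0],p[:,1],z)
# scale corners: FL(+y front), FR, BR, BL  local
L=np.array([[-130,140],[-130,-140],[130,-140],[130,140]])/1e3
def fit(L,W):
    a,b=L-L.mean(0),W[:,:2]-W[:,:2].mean(0)
    th=np.arctan2((a[:,0]*b[:,1]-a[:,1]*b[:,0]).sum(),(a*b).sum()); R=np.array([[np.cos(th),-np.sin(th)],[np.sin(th),np.cos(th)]])
    t=W[:,:2].mean(0)-R@L.mean(0); return th,t,(W[:,:2]-(L@R.T+t))*1e3,R
W=cr('top',[(203,425),(545,520),(627,203),(295,113)],0.06)
th,t,res,R=fit(L,W);print('top',np.degrees(th),t,res.round(1))
W2=cr('side',[(140,212),(166,493),(512,463),(450,197)],0.06)
th2,t2,res2,R2=fit(L,W2);print('side',np.degrees(th2),t2,res2.round(1))
C=cr('top',[(288,324),(399,355),(379,446),(262,413)],0.077)
Cs=cr('side',[(160,240),(250,236),(262,325),(170,332)],0.077)
S=cr('top',[(428,388),(484,402),(468,460),(415,440)],0.06)
for c in(C,Cs,S): print(((c[:,:2]-t)@R).round(4).tolist(),((c[:,:2].mean(0)-t)@R).round(4), c[:,:2].mean(0).round(4))
# depth-based check
for n in('top',):
    v,u=np.mgrid[120:240,200:325];P=world(n,u,v,d[v,u]);l=(P[:,:2]-t)@R
    for nm,m in(('deck',(abs(l[:,0]+.12)<.006)&(abs(l[:,1])<.12)),('pan',(abs(l[:,0]-.05)<.06)&(abs(l[:,1]+.08)<.03)),('cover',(abs(l[:,0]+.075)<.02)&(abs(l[:,1]-.045)<.03))):
        print(nm,np.median(P[m,2]),P[m,2].std(),m.sum())
    m=(P[:,2]>.03); 
    for ax in(0,1):
        print(np.percentile(l[m],[1,99],axis=0))
        break
    x=P[m][:,:2].astype(np.float32);print(cv2.minAreaRect(x))
for n in('top','side'):
  import glob
  for f in sorted(glob.glob(f'm_{n}_*.npy')):
    mm=np.load(f);v,u=np.nonzero(mm);dd=np.load(n+'0.npy')[v,u];ok=dd>0
    P=world(n,u[ok],v[ok],dd[ok]);print(f,np.median(P,0).round(3),((np.median(P,0)[:2]-t)@R).round(3))
```

```text
top -14.819228144345846 [ 0.58298807 -0.0119647 ] [[-1.6 -2.6]
 [-0.5  2.5]
 [ 1.1  2.4]
 [ 1.  -2.3]]
side -15.578111607658272 [ 0.58513183 -0.01291431] [[ 1.7  0.4]
 [ 2.3 -0.8]
 [-0.8  3.6]
 [-3.2 -3.2]]
[[-0.0393, 0.0937], [-0.0398, 0.0043], [-0.1121, 0.0002], [-0.1116, 0.0937]] [-0.0757  0.048 ] [0.5221 0.0538]
[[-0.1115, 0.0939], [-0.0399, 0.0911], [-0.0412, -0.002], [-0.1119, -0.0018]] [-0.0761  0.0453] [0.521  0.0513]
[[-0.0559, -0.0239], [-0.0549, -0.0688], [-0.1021, -0.0686], [-0.0981, -0.0249]] [-0.0777 -0.0465] [ 0.4959 -0.0371]
deck 0.06304640293445485 0.008406306515869093 334
pan 0.06808479384675166 0.002758221631372016 703
cover 0.07723949111395166 0.0025373181697490683 250
[[-0.13144187 -0.13925276]
 [ 0.12591926  0.21348497]]
((0.5943077802658081, -0.0023907721042633057), (0.43272387981414795, 0.37225618958473206), 37.05536651611328)
m_top_cover_20.npy [ 0.569 -0.004  0.066] [-0.015  0.005]
m_top_cover_61.npy [0.521 0.056 0.077] [-0.078  0.049]
m_top_cup_68.npy [0.558 0.238 0.009] [-0.088  0.235]
m_top_cup_81.npy [ 0.653 -0.036  0.076] [ 0.074 -0.005]
m_top_finial_77.npy [ 0.577 -0.205  0.054] [ 0.044 -0.188]
m_top_scale_73.npy [ 0.569 -0.003  0.066] [-0.016  0.005]
m_top_stake_72.npy [0.693 0.177 0.061] [0.058 0.211]
m_side_cover_87.npy [0.52  0.048 0.076] [-0.076  0.042]
m_side_cup_76.npy [0.554 0.245 0.027] [-0.094  0.241]
m_side_cup_91.npy [ 0.649 -0.026  0.094] [0.068 0.003]
m_side_finial_55.npy [ 0.578 -0.218  0.051] [ 0.048 -0.2  ]
m_side_scale_56.npy [ 0.567 -0.056  0.063] [-0.004 -0.047]
m_side_stake_71.npy [0.698 0.175 0.028] [0.063 0.21 ]
```

```bash
cat >> h.py <<'E'
TH=np.radians(-15.2);T0=np.array([0.584,-0.0125]);RS=np.array([[np.cos(TH),-np.sin(TH)],[np.sin(TH),np.cos(TH)]])
def st(tl=None,tz=None):
    s=arm.observe();R=cv2.Rodrigues(np.array(s['ee_rot']))[0];p=np.array(s['position'])
    l=RS.T@(p[:2]-T0);print('t',round(float(s['clock']),2),'local',l.round(4),'z',p[2].round(4),'yaw',np.degrees(np.arctan2(R[1,0],R[0,0])).round(2),'zaxis',R[:,2].round(4),'F',(RS.T@np.array(s['force'])[:2]).round(2),np.round(s['force'][2],2),'w',round(float(s['width']),3))
    if tl is not None:
        w=np.r_[T0+RS@np.array(tl),tz]-p;print('need tool shift mm',(R.T@w*1e3).round(1),'turn',np.degrees(cv2.Rodrigues(R.T@np.c_[np.r_[RS[:,0],0],-np.r_[RS[:,1],0],[0,0,-1]])[0].ravel()).round(2))
E
python3 -c "
from h import *
st((-.076,.140),.2)"
```

```text
t 0.6 local [-0.217 -0.659] z 0.2267 yaw 18.84 zaxis [-0.  0. -1.] F [-0.14 -0.12] 0.07 w 1.003
need tool shift mm [ 564.1 -583.2   26.7] turn [-0.    0.   34.04]
```

```bash
python3 -m pendant '[[[0,0,0],[0,0,8.5],0],[[0,0,0],[0,0,8.5],0],[[0,0,0],[0,0,8.5],0],[[0,0,0],[0,0,8.5],0],[[0,0,0],[0,0,0],0]]' 20; python3 -c "
from h import *
st((-.076,.140),.2)"
```

```text
clock: 1.23
position: [0.2019, -0.5915, 0.2268]
ee_rot: [3.114, -0.413, -0.0]
force: [0.1, -0.5, -0.2]
width: 0.505
t 1.23 local [-0.2169 -0.6589] z 0.2268 yaw -15.11 zaxis [-2.e-04 -1.e-04 -1.e+00] F [ 0.23 -0.43] -0.21 w 0.505
need tool shift mm [ 142.2 -798.7   26.6] turn [0.01 0.01 0.09]
```

```bash
python3 -m pendant '[[[0.008,-0.045,0],[0,0,0],0],[[0.008,-0.045,0],[0,0,0],0],[[0.008,-0.045,0],[0,0,0],0],[[0.008,-0.045,0],[0,0,0],0],[[0.008,-0.045,0],[0,0,0],0],[[0.008,-0.045,0],[0,0,0],0],[[0.008,-0.045,0],[0,0,0],0],[[0.008,-0.045,0],[0,0,0],0],[[0.008,-0.045,0],[0,0,0],0],[[0.008,-0.045,0],[0,0,0],0]]'; python3 -c "
from h import *
st((-.076,.140),.2)"
```

```text
clock: 2.48
position: [0.3973, -0.1769, 0.2271]
ee_rot: [3.114, -0.408, 0.001]
force: [0.4, -0.2, -0.2]
width: 0.004
t 2.48 local [-0.1371 -0.2076] z 0.2271 yaw -14.93 zaxis [ 8.e-04 -6.e-04 -1.e+00] F [ 0.44 -0.06] -0.19 w 0.004
need tool shift mm [  62.7 -347.3   27. ] turn [ 0.02 -0.05  0.27]
```

```bash
python3 -m pendant '[[[0.008,-0.044,0],[0,0,0],0],[[0.008,-0.044,0],[0,0,0],0],[[0.008,-0.044,0],[0,0,0],0],[[0.008,-0.044,0],[0,0,0],0],[[0.008,-0.044,0],[0,0,0],0],[[0.008,-0.044,0],[0,0,0],0],[[0.008,-0.044,0.01],[0,0,0],0],[[0.006,-0.039,0.017],[0,0,0.25],0],[[0,0,0],[0,0,0],0],[[0,0,0],[0,0,0],0]]'; python3 -c "
from h import *
st((-.076,.140),.1)
for n in('side','top'):
    im,d=arm.get_image(n);cv2.imwrite(f'pics/{n}1.png',im[:,:,::-1])
    x,y=(190,120) if n=='side' else (160,100)
    cv2.imwrite(f'pics/{n}1c.png',cv2.resize(im[y:y+150,x:x+190,::-1],None,fx=4,fy=4,interpolation=cv2.INTER_CUBIC))
"
```

```text
clock: 3.72
position: [0.5472, 0.1399, 0.1997]
ee_rot: [3.113, -0.418, -0.0]
force: [-0.3, -0.5, 0.3]
width: 0.008
t 3.73 local [-0.0754  0.1374] z 0.1997 yaw -15.3 zaxis [-3.e-04 -6.e-04 -1.e+00] F [-0.19 -0.56] 0.29 w 0.008
need tool shift mm [-0.6 -2.7 99.7] turn [ 0.04  0.01 -0.1 ]
```

View pics/side1c.png

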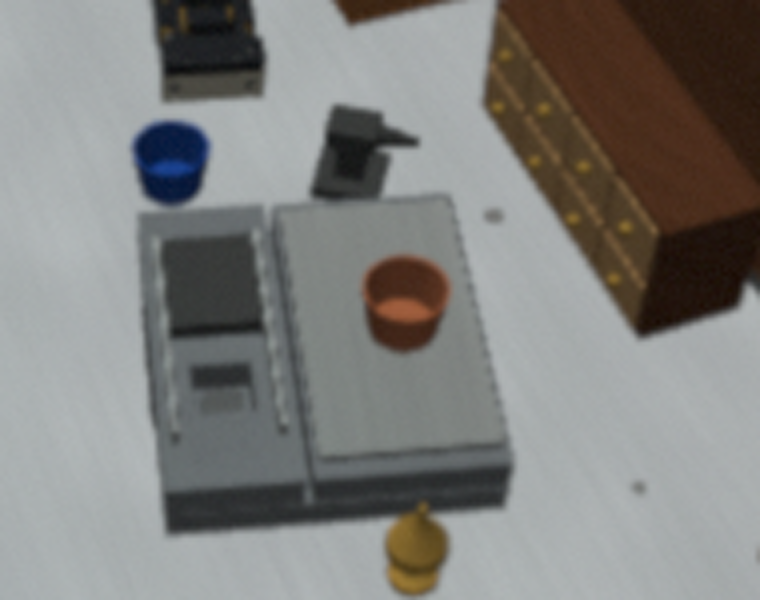

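```bash
python3 -c "
from h import *
p=np.array(arm.observe()['position'])
for n,o in(('side',(190,120)),('top',(160,100))):
  print(n,(pix(n,[p,p+[0,0,.066]])-o)*4)
"
```

```text
side [[201.04070485  84.51623533]
 [200.83419763  19.18441968]]
top [[205.08414364 317.4722634 ]
 [195.36818513 297.81778362]]
```

View pics/side1.png

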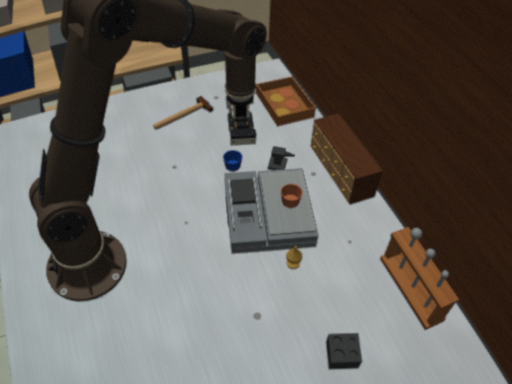

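View pics/top1c.png

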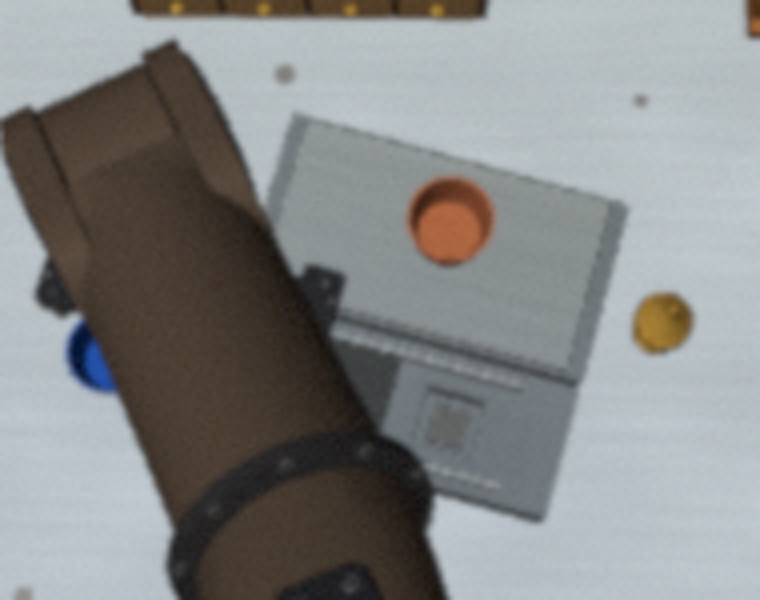

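```bash
python3 -c "
from h import *
s=arm.observe();p=np.array(s['position']);R=cv2.Rodrigues(np.array(s['ee_rot']))[0]
print((pix('side',np.array([p+R@np.array(q) for q in [(-.0375,.095,-.066),(.0375,.095,-.066),(-.0095,.019,0),(.0095,.019,0)]]))-(190,120))*4)
import numpy as np
_,_,Rc,t=cam('side');print(-Rc.T@t)
"
```

```text
[[159.35041364 110.4205126 ]
 [265.0325421  103.93423682]
 [190.70422469 102.28162608]
 [215.67725876 100.75002091]]
[ 0.16895114 -0.88740413  1.21593495]
```

```bash
python3 -m pendant '[[[-0.0005,-0.002,0.04],[0,0,0],0],[[0,0,0.04],[0,0,0],0],[[0,0,0.03],[0,0,0],0],[[0,0,0.018],[0,0,0],0],[[0,0,0.006],[0,0,0],0],[[0,0,0],[0,0,0],0],[[0,0,0],[0,0,0],0]]'; python3 -c "
from h import *
st((-.076,.017),.066)"
```

```text
clock: 4.7
position: [0.5481, 0.1426, 0.0668]
ee_rot: [-3.113, 0.422, -0.003]
force: [-0.1, -0.2, 0.7]
width: 0.005
t 4.7 local [-0.0753  0.1402] z 0.0668 yaw -15.43 zaxis [ 1.7e-03  4.0e-04 -1.0e+00] F [-0.   -0.18] 0.71 w 0.005
need tool shift mm [ -0.2 123.2   0.7] turn [-0.05 -0.09 -0.23]
```

```bash
python3 -m pendant '[[[0,0.01,0.0005],[0,0,0],0],[[0,0.01,0],[0,0,0],0],[[0,0.01,0],[0,0,0],0],[[0,0.01,0],[0,0,0],0],[[0,0.01,0],[0,0,0],0]]'; python3 -c "
from h import *
st((-.076,.017),.066)
im,d=arm.get_image('side');cv2.imwrite('pics/s2.png',cv2.resize(im[120:270,190:380,::-1],None,fx=4,fy=4,interpolation=cv2.INTER_CUBIC))"
```

```text
clock: 5.32
position: [0.5342, 0.0942, 0.0654]
ee_rot: [-3.113, 0.421, -0.001]
force: [1.1, 2.7, 1.2]
width: 0.002
t 5.33 local [-0.076   0.0899] z 0.0654 yaw -15.4 zaxis [ 6.e-04  5.e-04 -1.e+00] F [0.33 2.9 ] 1.21 w 0.002
need tool shift mm [ 0.3 72.9 -0.7] turn [-0.04 -0.03 -0.2 ]
```

View pics/s2.png

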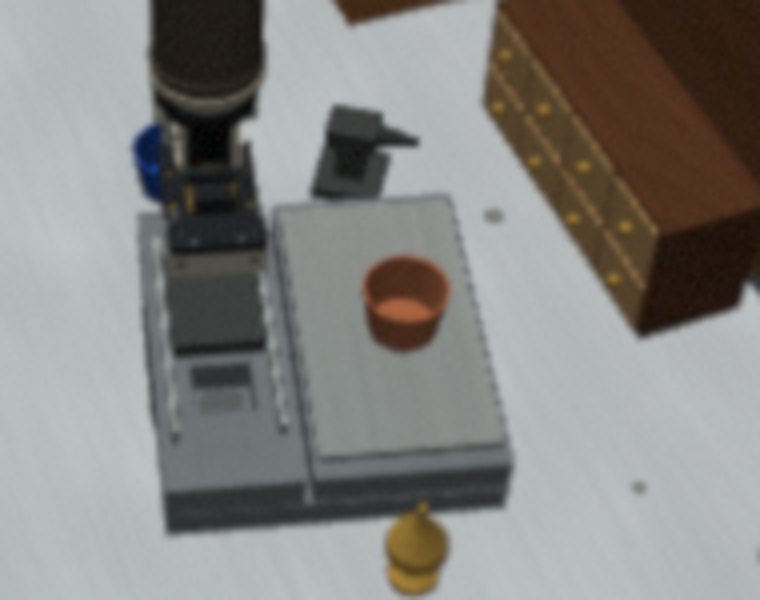

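```bash
python3 -m pendant '[[[0,0.01,-0.0005],[0,0,0],0],[[0,0.01,0],[0,0,0],0],[[0,0.01,0],[0,0,0],0],[[0,0.01,0],[0,0,0],0],[[0,0.01,0],[0,0,0],0],[[0,0.008,0],[0,0,0],0],[[0,0.003,0],[0,0,0],0],[[0,0,0],[0,0,0],0]]'; python3 -c "
from h import *
st((-.076,.017),.066)"
```

```text
clock: 6.38
position: [0.5176, 0.0351, 0.0656]
ee_rot: [3.113, -0.422, -0.001]
force: [0.3, -0.4, -0.2]
width: 0.007
t 6.38 local [-0.0766  0.0285] z 0.0656 yaw -15.44 zaxis [-6.e-04 -5.e-04 -1.e+00] F [ 0.38 -0.29] -0.19 w 0.007
need tool shift mm [ 0.6 11.5 -0.4] turn [ 0.04  0.03 -0.24]
```

```bash
python3 -m pendant '[[[0,0.003,0],[0,0,0],0],[[0,0.003,0],[0,0,0],0],[[0,0.003,0],[0,0,0],0]]';python3 -m pendant '[[[0,0.002,0],[0,0,0],0],[[0,0.001,0],[0,0,0],0]]'; python3 -c "
from h import *
st((-.076,.017),.066)
im,d=arm.get_image('side');cv2.imwrite('pics/s3.png',cv2.resize(im[120:270,190:380,::-1],None,fx=4,fy=4,interpolation=cv2.INTER_CUBIC))"
```

```text
clock: 6.75
position: [0.5153, 0.0269, 0.0656]
ee_rot: [-3.113, 0.421, 0.001]
force: [0.8, 1.7, 0.5]
width: 0.006
clock: 7.0
position: [0.5145, 0.0239, 0.0656]
ee_rot: [3.113, -0.422, -0.001]
force: [0.4, 1.6, 0.1]
width: 0.0
t 7.0 local [-0.0766  0.0169] z 0.0656 yaw -15.43 zaxis [-3.e-04 -1.e-04 -1.e+00] F [-0.03  1.6 ] 0.06 w 0.0
need tool shift mm [ 0.6 -0.1 -0.4] turn [ 0.01  0.02 -0.23]
```

View pics/s3.png

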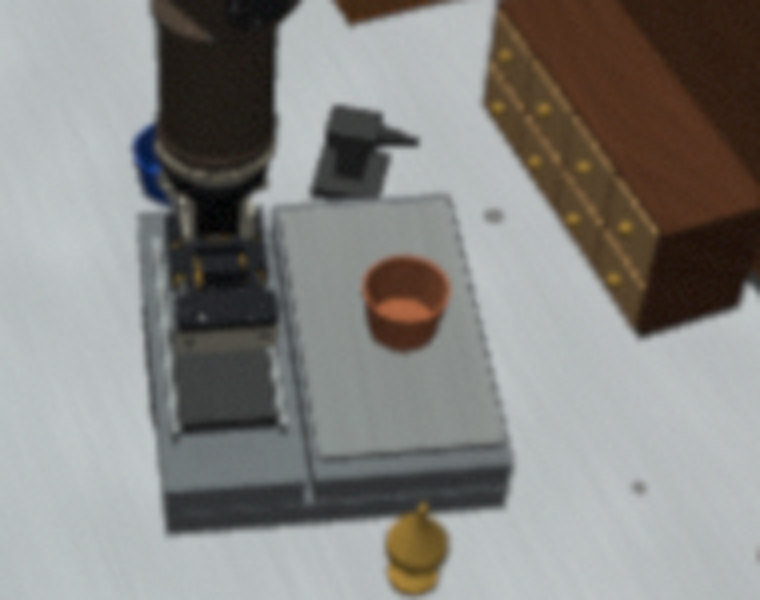

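```bash
python3 -m pendant '[[[0,0.002,0],[0,0,0],0],[[0,0.001,0],[0,0,0],0]]';python3 -m pendant '[[[0,0.002,0],[0,0,0],0],[[0,0.001,0],[0,0,0],0]]'; python3 -c "
from h import *
st((-.076,.017),.066)"
```

```text
clock: 7.3
position: [0.5139, 0.0213, 0.0657]
ee_rot: [-3.113, 0.421, -0.0]
force: [1.3, 4.7, 0.2]
width: 0.003
clock: 7.55
position: [0.5139, 0.0206, 0.0661]
ee_rot: [-3.111, 0.418, -0.002]
force: [1.3, 10.0, 1.3]
width: 0.006
t 7.55 local [-0.0763  0.0136] z 0.0661 yaw -15.31 zaxis [ 0.0019  0.0026 -1.    ] F [-1.33  9.97] 1.33 w 0.006
need tool shift mm [ 0.3 -3.4  0.1] turn [-0.17 -0.06 -0.11]
```

```bash
python3 -m pendant '[[[0,-0.012,0],[0,0,0],0],[[0,-0.015,-0.03],[0,0,0],0],[[0,-0.045,-0.045],[0,0,0],0],[[0,-0.06,-0.02],[0,0,0],0],[[0,-0.03,0],[0,0,0],0],[[0,0,0],[0,0,0],0]]'; python3 -c "
from h import *
st((-.076,.048),.1)
for n in('side','top'):
    im,d=arm.get_image(n);np.save(n+'4.npy',d)
    x,y=(190,120) if n=='side' else (160,100)
    cv2.imwrite(f'pics/{n}4c.png',cv2.resize(im[y:y+150,x:x+190,::-1],None,fx=4,fy=4,interpolation=cv2.INTER_CUBIC))
"
```

```text
clock: 8.3
position: [0.5557, 0.176, 0.1597]
ee_rot: [-3.113, 0.415, -0.0]
force: [-0.9, -0.9, -0.2]
width: 0.001
t 8.3 local [-0.0767  0.1745] z 0.1597 yaw -15.19 zaxis [ 1.e-04  8.e-04 -1.e+00] F [-0.67 -1.15] -0.17 w 0.001
need tool shift mm [  0.7 126.5  59.6] turn [-0.05  0.    0.01]
```

View pics/side4c.png

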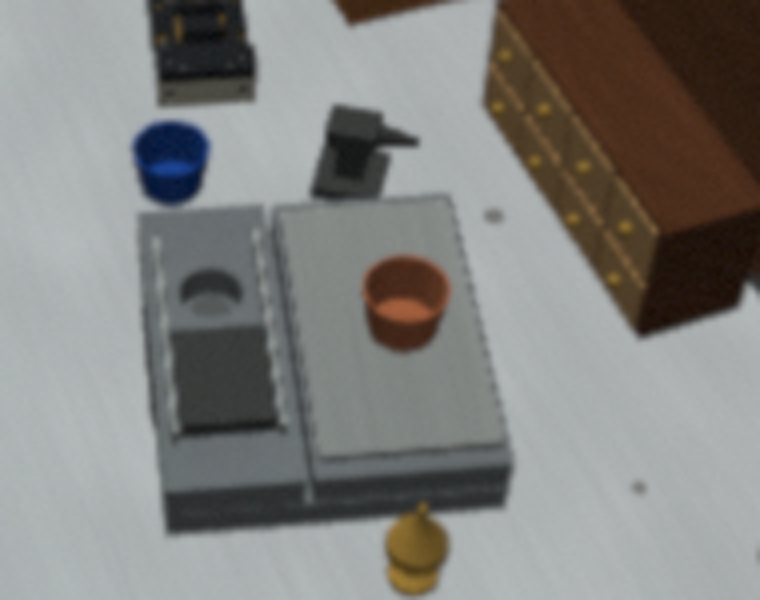

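View pics/top4c.png

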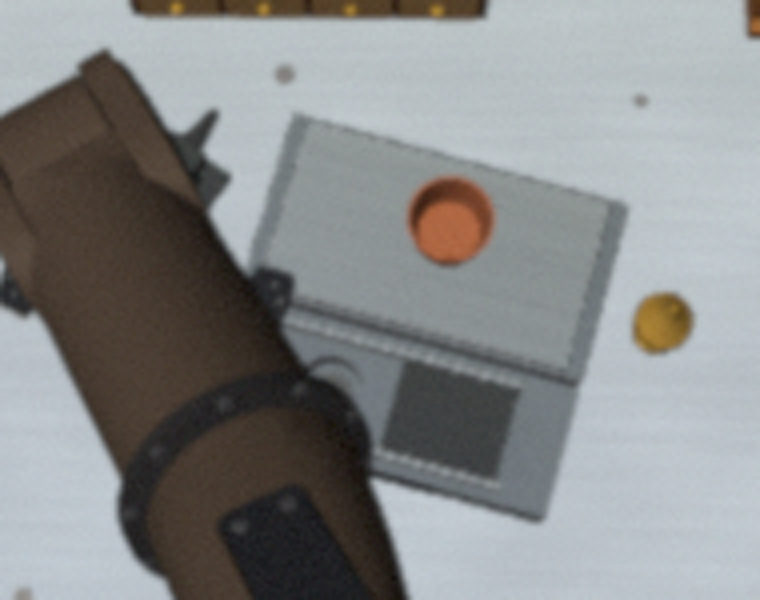

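Run:
```python
from h import *
im=cv2.imread('pics/side4c.png')
big=cv2.resize(im[220:450,120:320],None,fx=3,fy=3,interpolation=cv2.INTER_CUBIC)
def draw(c,r,z,col):
    a=np.linspace(0,2*np.pi,80);l=np.c_[c[0]+r*np.cos(a),c[1]+r*np.sin(a)]
    P=np.c_[T0+l@RS.T,np.full(80,z)]
    q=((pix('side',P)-(190,120)+.375)*4-(120,220))*3
    cv2.polylines(big,[q.astype(np.int32)],True,col,1)
draw((-.076,.048),.025,.06,(0,255,0));draw((-.076,.048),.017,.038,(0,0,255))
cv2.imwrite('pics/ov.png',big)
p=np.array([(181,295),(242,293),(211,269)])/4.+(190-.375,120-.375)
print(((onplane('side',p[:,0],p[:,1],.06)[:,:2]-T0)@RS).round(4))
p=np.array([(266,325),(173,334),(180,433),(277,425)])/4.+(190-.375,120-.375)
l=((onplane('side',p[:,0],p[:,1],.077)[:,:2]-T0)@RS).round(4);print(l,l.mean(0))
p=np.array([(404,360),(519,387),(499,480),(382,450)])/4.+(160-.375,100-.375)
l=((onplane('top',p[:,0],p[:,1],.077)[:,:2]-T0)@RS).round(4);print(l,l.mean(0))
```

```text
[[-0.1005  0.0489]
 [-0.0525  0.0465]
 [-0.0744  0.074 ]]
[[-0.0393 -0.0023]
 [-0.1109 -0.0045]
 [-0.1135 -0.0989]
 [-0.042  -0.0984]] [-0.076425 -0.051025]
[[-0.0436 -0.0005]
 [-0.0397 -0.0915]
 [-0.1132 -0.0955]
 [-0.1156 -0.0033]] [-0.078025 -0.0477  ]
```

View pics/ov.png

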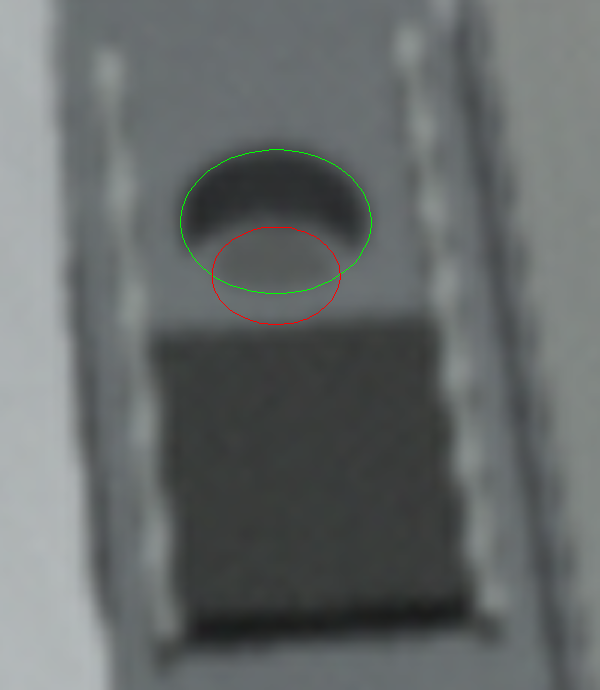

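```bash
python3 -m pendant '[[[0,0.05,0],[0,0,0],0],[[0,0.05,0],[0,0,0],0],[[0,0.027,0.03],[0,0,0],0],[[0,0,0.03],[0,0,0],0],[[0,0,0.02],[0,0,0],0],[[0,0,0],[0,0,0],0]]'; python3 -c "
from h import *
st((-.0765,.0475),.06)
im,d=arm.get_image('side');cv2.imwrite('pics/s5.png',cv2.resize(im[120:270,190:380,::-1],None,fx=4,fy=4,interpolation=cv2.INTER_CUBIC))"
```

```text
clock: 9.15
position: [0.5204, 0.0485, 0.0783]
ee_rot: [3.111, -0.425, -0.006]
force: [-0.5, -0.5, -0.4]
width: 0.006
t 9.15 local [-0.0774  0.0422] z 0.0783 yaw -15.54 zaxis [-0.0038 -0.0015 -1.    ] F [-0.32 -0.64] -0.39 w 0.006
need tool shift mm [ 0.9 -5.4 18.3] turn [ 0.14  0.18 -0.34]
```

```bash
python3 -m pendant '[[[0,0,0],[0,0,0],0],[[0,0,0],[0,0,0],0]]'; python3 -c "
from h import *
st((-.0765,.0475),.06)"
```

```text
clock: 9.45
position: [0.5226, 0.0505, 0.0805]
ee_rot: [-3.113, 0.422, -0.002]
force: [-0.8, -0.3, -1.1]
width: 0.005
t 9.45 local [-0.0758  0.0447] z 0.0805 yaw -15.42 zaxis [ 0.0015 -0.     -1.    ] F [-0.65 -0.48] -1.15 w 0.005
need tool shift mm [-0.8 -2.8 20.5] turn [-0.02 -0.08 -0.22]
```

```bash
python3 -m pendant '[[[-0.0005,-0.003,0.006],[0,0,0],0],[[0,0,0.006],[0,0,0],0],[[0,0,0.006],[0,0,0],0],[[0,0,0],[0,0,0],0],[[0,0,0],[0,0,0],0]]'; python3 -c "
from h import *
st((-.0765,.0475),.04)"
```

```text
clock: 10.07
position: [0.5223, 0.0535, 0.0616]
ee_rot: [3.113, -0.421, -0.0]
force: [-0.0, 0.3, 0.2]
width: 0.003
t 10.07 local [-0.0768  0.0476] z 0.0616 yaw -15.42 zaxis [-2.e-04 -1.e-04 -1.e+00] F [-0.1   0.25] 0.23 w 0.003
need tool shift mm [ 0.3  0.1 21.6] turn [ 0.01  0.01 -0.22]
```

```bash
python3 -m pendant '[[[0,0,0.005],[0,0,0],0],[[0,0,0.005],[0,0,0],0],[[0,0,0],[0,0,0],0]]'; python3 -m pendant '[[[0,0,0.005],[0,0,0],0],[[0,0,0.004],[0,0,0],0],[[0,0,0],[0,0,0],0]]'; python3 -c "
from h import *
st((-.0765,.0475),.032)"
```

```text
clock: 10.45
position: [0.522, 0.0535, 0.0512]
ee_rot: [3.113, -0.421, -0.001]
force: [0.4, 0.3, 0.4]
width: 0.006
clock: 10.82
position: [0.522, 0.0535, 0.0423]
ee_rot: [3.113, -0.421, -0.001]
force: [0.0, 0.3, -0.3]
width: 0.004
t 10.82 local [-0.0771  0.0474] z 0.0423 yaw -15.42 zaxis [-8.e-04 -2.e-04 -1.e+00] F [-0.04  0.3 ] -0.33 w 0.004
need tool shift mm [ 0.6 -0.1 10.3] turn [ 0.02  0.04 -0.22]
```

In the well, no wall contact. Press.

```bash
python3 -m pendant '[[[0,0,0.003],[0,0,0],0],[[0,0,0.003],[0,0,0],0],[[0,0,0.003],[0,0,0],0],[[0,0,0],[0,0,0],0]]'; python3 -m pendant '[[[0,0,0.002],[0,0,0],0],[[0,0,0],[0,0,0],0]]'; python3 -c "
from h import *
st((-.0765,.0475),.032)"
```

```text
clock: 11.32
position: [0.5225, 0.0536, 0.0337]
ee_rot: [-3.113, 0.421, -0.0]
force: [-0.4, -0.6, 3.3]
width: 0.007
clock: 11.58
position: [0.5225, 0.0536, 0.0322]
ee_rot: [3.113, -0.421, 0.001]
force: [-2.6, -1.1, 10.2]
width: 0.008
t 11.57 local [-0.0767  0.0477] z 0.0322 yaw -15.41 zaxis [ 5.e-04 -2.e-04 -1.e+00] F [-2.21 -1.74] 10.22 w 0.008
need tool shift mm [0.2 0.2 0.2] turn [ 0.   -0.03 -0.21]
```

```bash
python3 -m pendant '[[[0,0,0.001],[0,0,0],0],[[0,0,0],[0,0,0],0],[[0,0,0],[0,0,0],0],[[0,0,0],[0,0,0],0],[[0,0,0],[0,0,0],0],[[0,0,0],[0,0,0],0],[[0,0,0],[0,0,0],0],[[0,0,0],[0,0,0],0],[[0,0,0],[0,0,0],0],[[0,0,0],[0,0,0],0]]'; python3 -m pendant '[[[0,0,0],[0,0,0],0],[[0,0,0],[0,0,0],0],[[0,0,0],[0,0,0],0],[[0,0,0],[0,0,0],0],[[0,0,0],[0,0,0],0],[[0,0,0],[0,0,0],0],[[0,0,0],[0,0,0],0],[[0,0,0],[0,0,0],0],[[0,0,0],[0,0,0],0],[[0,0,0],[0,0,0],0]]'; python3 -c "
from h import *
st((-.0765,.0475),.032)"
```

```text
clock: 12.82
position: [0.5226, 0.0536, 0.032]
ee_rot: [3.113, -0.421, 0.002]
force: [-5.4, -1.1, 20.4]
width: 0.006
clock: 14.08
position: [0.5226, 0.0536, 0.0319]
ee_rot: [3.113, -0.421, 0.002]
force: [-4.5, -0.7, 21.1]
width: 0.003
t 14.07 local [-0.0766  0.0477] z 0.0319 yaw -15.42 zaxis [ 1.e-03 -3.e-04 -1.e+00] F [-4.2  -1.86] 21.05 w 0.003
need tool shift mm [ 0.1  0.2 -0.1] turn [-0.   -0.06 -0.22]
```

```bash
python3 -m pendant '[[[0,0,-0.01],[0,0,0],0],[[0,0,-0.02],[0,0,0],0],[[0,0,-0.03],[0,0,0],0],[[0,0,-0.04],[0,0,0],0],[[0,0.04,-0.01],[0,0,0],0],[[0,0.045,0],[0,0,0],0],[[0,0.045,0],[0,0,0],0],[[0,0.044,0],[0,0,0],0],[[0,0,0],[0,0,0],0],[[0,0,0],[0,0,0],0]]'; python3 -c "
from h import *
st((-.0765,-.128),.066)
im,d=arm.get_image('side');cv2.imwrite('pics/s6.png',cv2.resize(im[120:270,190:380,::-1],None,fx=4,fy=4,interpolation=cv2.INTER_CUBIC))"
```

```text
clock: 15.32
position: [0.4761, -0.1137, 0.1407]
ee_rot: [-3.113, 0.421, 0.0]
force: [-0.1, 0.2, 0.1]
width: 0.007
t 15.32 local [-0.0776 -0.126 ] z 0.1407 yaw -15.42 zaxis [-0.e+00  4.e-04 -1.e+00] F [-0.2   0.19] 0.06 w 0.007
need tool shift mm [ 1.1  2.1 74.6] turn [-0.02  0.01 -0.22]
```

View pics/s6.png

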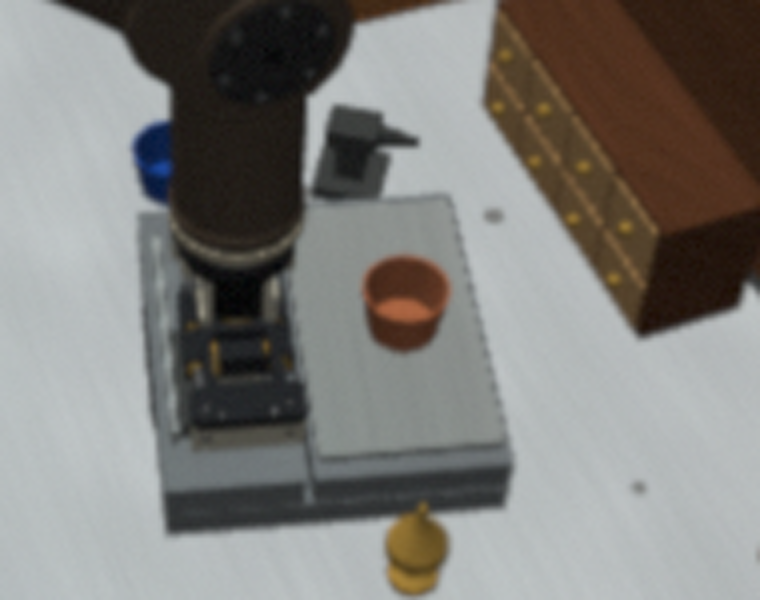

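```bash
python3 -m pendant '[[[0.001,0.003,0.02],[0,0,-0.2],0],[[0,0,0.025],[0,0,0],0],[[0,0,0.018],[0,0,0],0],[[0,0,0.009],[0,0,0],0],[[0,0,0.002],[0,0,0],0],[[0,0,0],[0,0,0],0]]'; python3 -c "
from h import *
st((-.0765,-.012),.066)"
```

```text
clock: 16.12
position: [0.4767, -0.117, 0.0671]
ee_rot: [-3.114, 0.415, -0.001]
force: [0.3, 0.1, 0.7]
width: 0.005
t 16.12 local [-0.0761 -0.129 ] z 0.0671 yaw -15.18 zaxis [ 6.e-04 -1.e-04 -1.e+00] F [0.24 0.22] 0.74 w 0.005
need tool shift mm [  -0.3 -117.     1.1] turn [-0.01 -0.04  0.02]
```

```bash
python3 -m pendant '[[[0,-0.01,0.0005],[0,0,0],0],[[0,-0.01,0],[0,0,0],0],[[0,-0.01,0],[0,0,0],0],[[0,-0.01,0],[0,0,0],0],[[0,-0.01,0],[0,0,0],0],[[0,-0.01,0],[0,0,0],0]]'; python3 -c "
from h import *
st((-.0765,-.014),.066)"; python3 -m pendant '[[[0,-0.01,0],[0,0,0],0],[[0,-0.01,0],[0,0,0],0],[[0,-0.01,0],[0,0,0],0],[[0,-0.008,0],[0,0,0],0],[[0,-0.004,0],[0,0,0],0],[[0,0,0],[0,0,0],0]]'; python3 -c "
from h import *
st((-.0765,-.014),.066)"
```

```text
clock: 16.88
position: [0.4924, -0.0589, 0.0663]
ee_rot: [3.114, -0.416, 0.001]
force: [0.4, -2.9, 5.0]
width: 0.005
t 16.88 local [-0.0763 -0.0688] z 0.0663 yaw -15.22 zaxis [ 4.e-04 -2.e-04 -1.e+00] F [ 1.19 -2.67] 4.98 w 0.005
need tool shift mm [ -0.3 -54.8   0.3] turn [ 0.   -0.03 -0.02]
clock: 17.62
position: [0.503, -0.0184, 0.0661]
ee_rot: [-3.114, 0.415, 0.0]
force: [0.4, -0.4, 0.0]
width: 0.003
t 17.62 local [-0.0766 -0.0269] z 0.0661 yaw -15.18 zaxis [-1.e-04  3.e-04 -1.e+00] F [ 0.53 -0.28] 0.05 w 0.003
need tool shift mm [  0.1 -12.9   0.1] turn [-0.02  0.01  0.02]
```

```bash
python3 -m pendant '[[[0,-0.003,0],[0,0,0],0],[[0,-0.003,0],[0,0,0],0],[[0,-0.002,0],[0,0,0],0]]';python3 -m pendant '[[[0,-0.002,0],[0,0,0],0],[[0,-0.001,0],[0,0,0],0]]'; python3 -c "
from h import *
st((-.076,-.014),.066)"
```

```text
clock: 18.0
position: [0.5048, -0.0112, 0.066]
ee_rot: [3.114, -0.416, -0.001]
force: [0.3, -3.0, 0.6]
width: 0.009
clock: 18.25
position: [0.5057, -0.0082, 0.066]
ee_rot: [3.114, -0.416, -0.001]
force: [0.1, -1.7, 1.2]
width: 0.008
t 18.25 local [-0.0767 -0.0163] z 0.066 yaw -15.21 zaxis [-5.e-04 -0.e+00 -1.e+00] F [ 0.56 -1.61] 1.24 w 0.008
need tool shift mm [ 0.7 -2.3  0. ] turn [ 0.01  0.03 -0.01]
```

```bash
python3 -m pendant '[[[0,-0.002,0],[0,0,0],0],[[0,-0.001,0],[0,0,0],0]]';python3 -m pendant '[[[0,-0.001,0],[0,0,0],0],[[0,-0.001,0],[0,0,0],0]]'; python3 -c "
from h import *
st((-.076,-.014),.066)"
```

```text
clock: 18.5
position: [0.5065, -0.0053, 0.0661]
ee_rot: [3.114, -0.416, -0.001]
force: [-0.5, -1.6, -0.0]
width: 0.006
clock: 18.75
position: [0.5071, -0.0035, 0.0661]
ee_rot: [3.114, -0.416, -0.0]
force: [-0.7, -1.6, -0.1]
width: 0.002
t 18.75 local [-0.0766 -0.0114] z 0.0661 yaw -15.22 zaxis [-3.e-04 -1.e-04 -1.e+00] F [-0.25 -1.7 ] -0.07 w 0.002
need tool shift mm [0.6 2.6 0.1] turn [ 0.01  0.01 -0.02]
```

```bash
python3 -m pendant '[[[0,-0.001,0],[0,0,0],0],[[0,-0.001,0],[0,0,0],0]]';python3 -m pendant '[[[0,-0.001,0],[0,0,0],0],[[0,-0.001,0],[0,0,0],0]]'; python3 -c "
from h import *
st((-.076,-.014),.066)"
```

```text
clock: 19.0
position: [0.5072, -0.0027, 0.066]
ee_rot: [3.112, -0.417, -0.001]
force: [-2.5, -7.9, 1.9]
width: 0.003
clock: 19.25
position: [0.5072, -0.0025, 0.066]
ee_rot: [3.11, -0.419, -0.003]
force: [-3.6, -14.1, 4.2]
width: 0.005
t 19.25 local [-0.0767 -0.0105] z 0.066 yaw -15.35 zaxis [-0.0022 -0.0033 -1.    ] F [  0.21 -14.51] 4.23 w 0.005
need tool shift mm [ 0.7  3.5 -0. ] turn [ 0.21  0.07 -0.15]
```

```bash
python3 -m pendant '[[[0,0.008,0],[0,0,0],0],[[0,0.012,-0.01],[0,0,0],0],[[0,0.01,-0.04],[0,0,0],0],[[0,0.03,-0.05],[0,0,0],0],[[0,0.05,-0.03],[0,0,0],0],[[0,0.06,0],[0,0,0],0],[[0,0.06,0],[0,0,0],0],[[0,0.06,0],[0,0,0],0],[[0,0.03,0],[0,0,0],0],[[0,0,0],[0,0,0],0]]'
python3 - <<'E'
from h import *
st()
for n in('side','top'):
    im,d=arm.get_image(n);np.save(n+'7.npy',d)
    x,y=(190,120) if n=='side' else (160,100)
    cv2.imwrite(f'pics/{n}7c.png',cv2.resize(im[y:y+150,x:x+190,::-1],None,fx=4,fy=4,interpolation=cv2.INTER_CUBIC))
E
```

```text
clock: 20.5
position: [0.423, -0.3113, 0.1968]
ee_rot: [3.112, -0.423, 0.001]
force: [1.4, 0.2, 0.4]
width: 0.004
t 20.5 local [-0.077  -0.3306] z 0.1968 yaw -15.49 zaxis [ 7.e-04 -1.e-03 -1.e+00] F [1.3  0.54] 0.36 w 0.004
```

View pics/side7c.png

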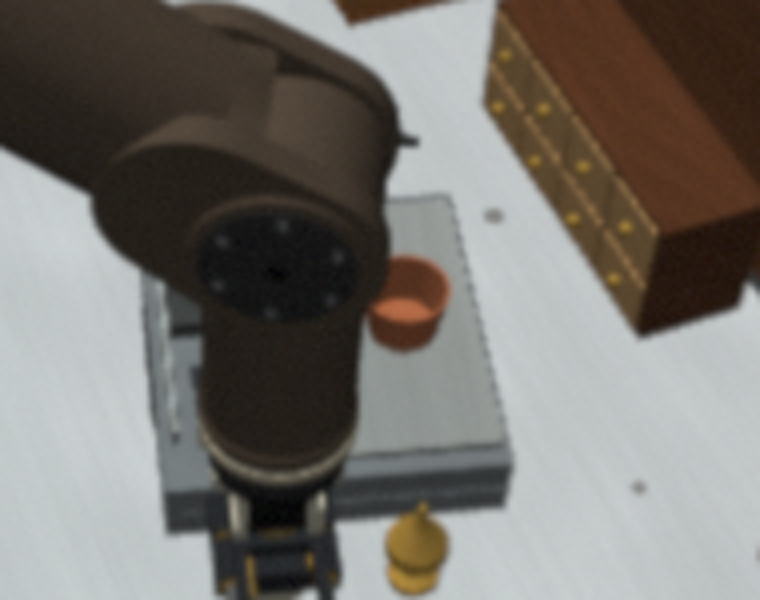

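View pics/top7c.png

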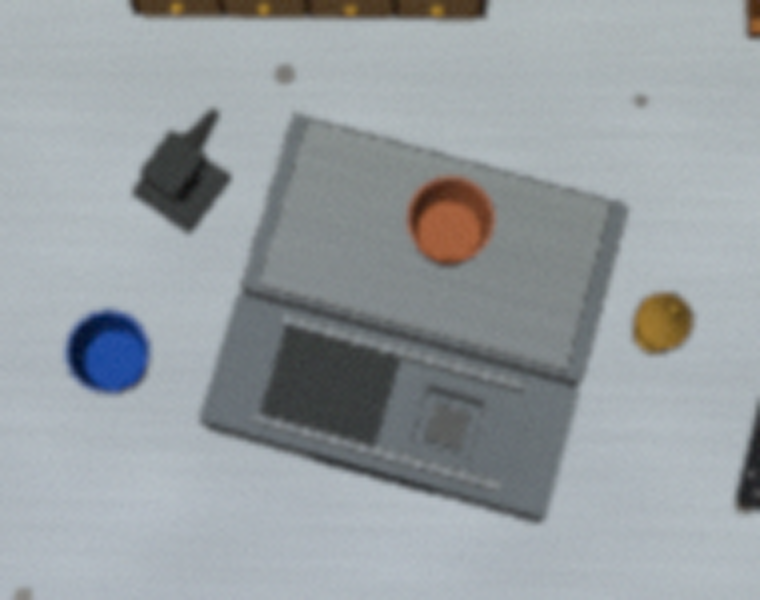

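```bash
python3 -c "
from cell import arm
print(arm.sign_off())"
```

```text
the job is handed in; nothing more can be done
None
```

I did the job in the order asked and handed it in at about 20.6 s of robot time, with the arm clear of the scale.

- **Opening the cover:** With closed fingertips I pushed it aside until it met its end stop, where the push force rose to about 10 N.
- **Pressing the key:** I lowered the fingers into the round well without touching the walls. I held the tare key at the bottom of its travel for over 2.5 s, with the tip at z = 0.032 m and a force of about 10 to 21 N. Then I let it up.
- **Closing the cover:** I pushed it back over the round well until it met the other end stop, at about 14 N.

**Last checks:**
- **Cover:** The final top picture shows it back over the round well. The two end-stop positions measured in the pictures are about 96 mm apart, which matches the full travel.
- **Other things near the scale:** In the same picture the square key, copper cup, blue cup, finial and stake look just as they did at the start.
- **Not re-checked:** The final crops do not show the dapping block and mallet, but the arm never went near them. I had no direct reading of the key's travel; that comes from tip height and force only. In the last side view the arm hid most of the cover, so that check rests on the top camera.
- **Disagreement:** The finger positions at the two stops suggest fingers about 28 mm thick when shut, where I had worked out 38 mm from the specification. I put this down to tapered fingertips.

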